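# Comb the spacer bars into two rows with the hand rake

### The arm

A 7-joint arm with a two-finger parallel gripper is mounted at the origin on a cart in front of the work surface, level with it; the furniture and walls round the work are solid. World frame = base frame: x ahead of the robot, y to its left, z up, the work surface at z = 0. Lengths are in m, angles in rad, forces in N, time in s.
With the tool pointing down it reaches from about 0.425 to 0.875 m from the base axis. Payload 4.7 kg.
Tool frame: the origin (TCP) lies midway between the tips of the shut fingers; the grasp point (between the pads) lies 19 mm behind it (ctrl.grip_point_offset is the distance from the TCP to the grasp point, in m); z points along the fingers, y is the line along which they close (so a half turn about z gives the same grasp; the last joint's range is limited). The gripper opens to 87 mm and grips with 3 to 60 N. Pads are 19 mm wide; open, the fingers measure 117 mm over their backs; the gripper's body (75 mm by 190 mm) begins 51 mm behind the grasp point.
Start: joints at [1.279, 0.321, -0.07, 1.45, 0.023, 1.371, -0.057], TCP at [0.196, -0.62, 0.223] pointing down, gripper open.
Joint ranges: [-2.86, 2.86], [-0.3, 2.09], [-1.38, 1.24], [0.06, 2.45], [-1.56, 4.7], [0.09, 2.05], [-2.69, 2.69]. Speed limits (rad/s): [2.57, 2.57, 3.14, 3.14, 3.14, 3.14, 3.14].

### API

Orientations are given as a rotation vector (axis times angle).
In Python, from bench import ctrl gives the robot as it stands.
- The arm moves only by the tool move_arm, never from a script. Its argument "increments" is text: rows parted by semicolons, each of 7 numbers parted by spaces: the shift along the world's x, y, z in mm, then the turn, a rotation vector about the world's x, y, z in degrees, then the closure in counts, from 0 (fully open) to 255 (shut). A call has exactly 8 rows; each row shifts and turns the commanded pose from where the row before left it; what a row does not reach is not made up. A row lasts 1/12 s, in which the tool goes at most 41.7 mm and 7.16 degrees, less where a joint would pass 70% of its speed; a pose out of reach is approached as far as the arm can. A call with a gripper value outside its range is refused whole. The fingers move at their own pace and stop on an object; "grip_force" is the grip in N (left out, the last holds). Time passes only in rows, so rows that do not move let the fingers close, or fill a call up. It gives the time, the measured TCP pose, the force, the opening and the grip force at its end, in the units of the state.
- ctrl.get_state(): the state, without advancing time (a new reading comes with each control period).
- ctrl.get_image(name): name is "side" or "top" or "wrist"; returns a dict with "frame" (480x640x3 uint8, red, green, blue), "depth" (480x640 float32, m along the optical axis (not along the pixel's ray), 0 where there is no reading), "fx", "fy", "cx", "cy" (pixels), "k1" (the pictures are not rectified: a ray, as slopes to the right and down, at radius r is drawn at 1 + k1 r^2 times it, then the intrinsics apply), "position" and "orientation" of the camera in the world. Camera axes: x right, y down, z forward; pixel columns grow to the right and rows downward; lengths in m; the calibration is good to about 2 mm. A picture is of the moment at which its call begins.
- ctrl.close_job(): hands the job in; it is judged then, once.
Trained networks look in a picture, given as the dict that the camera call returned (one of the last four; its "shot" number tells which), for a name from the list of things; names that differ only in an ending like _2 or _b are one class to them, and where a whole thing is asked for, a point or a joint stands for the part that bears it (a point fixed in the world has none). Each returns a list of dicts, best first, with "score" (0 to 1); they miss things now and then, are a little off and sometimes report something else, mostly with a low value. They report only what shows in the picture. A call takes as long as a camera call.
- ctrl.find_in(target, picture): "centre" ([x, y, z] in m, in world coordinates, good to about 4 mm: the middle of the surface that is visible of it).
- ctrl.silhouettes(target, picture): "region" (480x640 bool, what is visible of it).
The state is a dict: "time": time; "joint_positions": joint angles; "qd": joint speeds; "joint_torque": joint torques, N m; "position": TCP position; "tool_rot": TCP orientation; "ft_force": force on the tool from outside, world axes, zero at the start; "torque": the same for the moment, N m; "grip_width": opening from 0.0 (shut) to 1.0 (fully open); "grip_force": force on a finger pad.
Only numpy, scipy, OpenCV 4.12 (cv2) and the standard library are available. Lean on these libraries where they do the work, as an engineer would, in place of code of your own. Each camera call takes 0.05 s, during which the arm holds its last target. There are 200 camera calls.

### The job

The steel spacer bars in the two-bay tray lie askew: holding the hand rake by its grip, comb the three bars of the near bay (the one nearer the robot) side by side into one tight parallel row against the aluminium stop rail at the right-hand end of that bay, and press the row there for a moment with about 10 N, then do the same in the far bay. Never press on the bars with more than 20 N, do not touch the bars with the fingers, and leave the reel, the stamp and the jar where they are. Finally stand the rake upright in its grey rest again and let go.

Things in the scene. Friction and masses are not known exactly. Their poses are not given: they have to be found in the camera images.
- tray: Fixed two-bay black tray, 233 mm (its x) by 272 mm (its y), walls 16 mm high, 3 mm thick, floor 3 mm thick. Origin: centre of its underside; x leads from the near bay to the far bay, +y to the left. A wall at x = 0 parts the bays (inside 112 mm wide). At the start the left end of each bay (y > 68 mm) is empty.
- near_bay (a point): Centre of the near bay's floor (x = -58 mm, y = 0, z = 3 mm of the tray), axes as the tray's. The bay runs from y = -133 to +133 mm. Across its right (-y) end lies a light aluminium stop rail, 12 mm high, 10 mm thick, parallel to x, clamped fast (firm at 20 N). It is adjustable and its place is not measured: its +y face is anywhere from y = -121 to -93 mm, so the stroke's end must be felt.
- far_bay (a point): Centre of the far bay's floor (x = +58 mm, y = 0, z = 3 mm of the tray), axes as the tray's. Its rail is like the near bay's, but set by itself: its face is anywhere from y = -121 to -93 mm.
- rest: Fixed grey plastic rest for the rake: open shallow box, outside 112 mm (its x) by 52 mm (its y) by 9 mm high, walls and floor 4 mm (inside 104 x 44 mm). Origin: centre of its underside.
- rake: Hand rake, loose, 0.13-0.21 kg, upright in the rest. Head 84 mm wide (x), 26 mm front to back (y), 29 mm high, with seven flat tines 20 mm long pointing down; flat tine faces at y = -13 and +13 mm. From its middle an upright black grip, 24 mm (x) by 20 mm (y), rises from z = 29 to 89 mm: grasp it from above across its y faces. Origin: centre of the underside, at the tine ends.
- near_bar_1: Loose square steel spacer bar in the near bay, 80 mm along its x, 12 x 12 mm in section, 85 g, lying on the tray floor. Origin: centre of its underside. The six bars are alike.
- near_bar_2: Loose square steel spacer bar in the near bay, 80 mm along its x, 12 x 12 mm in section, 85 g, lying on the tray floor. Origin: centre of its underside. The six bars are alike.
- near_bar_3: Loose square steel spacer bar in the near bay, 80 mm along its x, 12 x 12 mm in section, 85 g, lying on the tray floor. Origin: centre of its underside. The six bars are alike.
- far_bar_1: Loose square steel spacer bar in the far bay, 80 mm along its x, 12 x 12 mm in section, 85 g, lying on the tray floor. Origin: centre of its underside. The six bars are alike.
- far_bar_2: Loose square steel spacer bar in the far bay, 80 mm along its x, 12 x 12 mm in section, 85 g, lying on the tray floor. Origin: centre of its underside. The six bars are alike.
- far_bar_3: Loose square steel spacer bar in the far bay, 80 mm along its x, 12 x 12 mm in section, 85 g, lying on the tray floor. Origin: centre of its underside. The six bars are alike.
- solder_reel: Bystander: small reel standing on its flange, 56 mm wide, 42 mm high. Origin: centre of its underside.
- qc_stamp: Bystander: hand stamp with a turned wooden knob, 21 x 34 mm, 52 mm high. Origin: centre of its underside.
- cot_jar: Bystander: squat jar with a screw lid, 68 mm wide, 60 mm high. Origin: centre of its underside.

How it is judged:
By the outcome, as a careful person would: the job done as asked, in the order asked, and still so for the second after the job is handed in, with the robot touching nothing.
It also fails if it takes over 70 s, if anything falls off the work surface, if the arm or the gripper's body presses on something with over 40 N, if the wrist force passes 120 N, or if a joint passes its speed limit or range.

## Working session

There is one attempt and no reset: what is moved stays moved. The work goes in short steps, Python scripts to look and compute and a tool call to move; the robot and the scene stay as the last step left them, time stands still between calls to the robot, and variables do not carry over. Pictures are saved under pics/ and viewed, at most 10 in all, crops included, and the job is handed in when it is done.

Besides the shell and the picture viewer there is one more tool, called as name(argument=value, ...) on one line, values as JSON. move_arm: Moves the arm, as the interface text tells. Its arguments: {"type":"object","properties":{"increments":{"type":"string"},"grip_force":{"type":"number"}},"required":["increments"]}

```bash
mkdir -p pics; ls; cat > h.py <<'E'
import numpy as np,cv2
from bench import ctrl
from scipy.spatial.transform import Rotation as R
def Rm(o):
    o=np.array(o,float)
    return o if o.shape==(3,3) else R.from_rotvec(o).as_matrix()
def world(p,mask=None):
    h,w=p["depth"].shape
    v,u=np.mgrid[0:h,0:w].astype(float)
    K=np.array([[p["fx"],0,p["cx"]],[0,p["fy"],p["cy"]],[0,0,1]])
    n=cv2.undistortPoints(np.stack([u.ravel(),v.ravel()],1).reshape(-1,1,2),K,np.array([p["k1"],0,0,0,0.])).reshape(h,w,2)
    d=p["depth"][...,None]
    c=np.concatenate([n*d,d],2)
    return c@Rm(p["orientation"]).T+np.array(p["position"])
E
python3 - <<'E'
from h import *
s=ctrl.get_state();print(s)
for n in("top","side"):
    p=ctrl.get_image(n);cv2.imwrite(f"pics/{n}0.png",p["frame"][...,::-1]);print(n,p["position"],p["orientation"])
    W=world(p)
    for t in("tray","rest","rake","near_bar_1","solder_reel","qc_stamp","cot_jar"):
        print(t,[(np.round(r["centre"],3).tolist(),round(r["score"],2)) for r in ctrl.find_in(t,p)][:8])
        if n=="top":
            for r in ctrl.silhouettes(t,p)[:8]:
                m=r["region"]&(p["depth"]>0); 
                if m.sum()<20: continue
                q=W[m]; z=np.percentile(q[:,2],90)
                qq=q[abs(q[:,2]-z)<.006]if t!="tray" else q
                b=cv2.minAreaRect((qq[:,:2]*1000).astype(np.float32))
                print("   ",round(r["score"],2),m.sum(),"z90",round(z,3),np.round(b[0],1),np.round(b[1],1),round(b[2],1))
E
```

```text
pics
{'time': 0.0, 'joint_positions': array([ 1.27908093,  0.32182512, -0.07007695,  1.45170232,  0.02261534,
        1.3707526 , -0.05691293]), 'qd': array([ 0.00211589,  0.00017272,  0.00090778,  0.00027978, -0.00092586,
        0.00225121,  0.00071373]), 'joint_torque': array([ 1.22344559e-04, -4.91285419e+01, -4.04483937e-01, -3.12528455e+01,
       -6.42550481e-02,  4.36899439e-02,  1.73968556e-04]), 'position': array([ 0.19547294, -0.61933376,  0.22144634]), 'tool_rot': array([-3.10309860e+00, -4.78242653e-01,  6.31856254e-04]), 'ft_force': array([ 0.73735664,  0.22693605, -0.70785035]), 'torque': array([ 0.01836025, -0.02526714,  0.01266428]), 'grip_force': 0.0, 'grip_width': 0.9976246782820238}
top [ 0.37867405 -0.01543936  1.06603829] [-2.07532939  2.15928273 -0.22108839]
tray [([0.544, -0.056, 0.005], 0.75)]
    0.79 13678 z90 0.014 [550.6 -57.1] [238.  276.3] 8.0
    0.67 286 z90 0.018 [604.7 -61.5] [82.3 16.9] 22.2
rest [([0.481, 0.243, 0.004], 0.97)]
    0.91 839 z90 0.011 [477.7 254. ] [112.1  52.3] 20.6
rake [([0.471, 0.253, 0.037], 0.75)]
    0.65 745 z90 0.093 [474.4
[... 666 characters left out ...]

    0.51 197 z90 0.018 [ 621.1 -106. ] [11.9 80.5] 80.4
cot_jar [([0.676, 0.196, 0.061], 0.95)]
    0.82 1141 z90 0.063 [679.5 195.6] [66.1 66.7] 43.4
side [ 0.347356   -0.92095878  0.49053779] [-1.99654847  0.27386789 -0.135932  ]
tray [([0.543, -0.084, 0.007], 0.8), ([0.492, -0.079, 0.017], 0.65)]
rest [([0.473, 0.238, 0.006], 0.84)]
rake [([0.47, 0.25, 0.032], 0.92)]
near_bar_1 [([0.488, -0.124, 0.014], 0.95), ([0.49, -0.029, 0.01], 0.87), ([0.491, -0.08, 0.015], 0.8), ([0.545, -0.087, 0.004], 0.47)]
solder_reel [([0.612, -0.318, 0.034], 0.81), ([0.547, -0.084, 0.001], 0.74)]
qc_stamp [([0.472, -0.326, 0.022], 0.56), ([0.484, -0.033, 0.012], 0.55)]
cot_jar [([0.668, 0.171, 0.038], 0.55)]
```

View pics/top0.png

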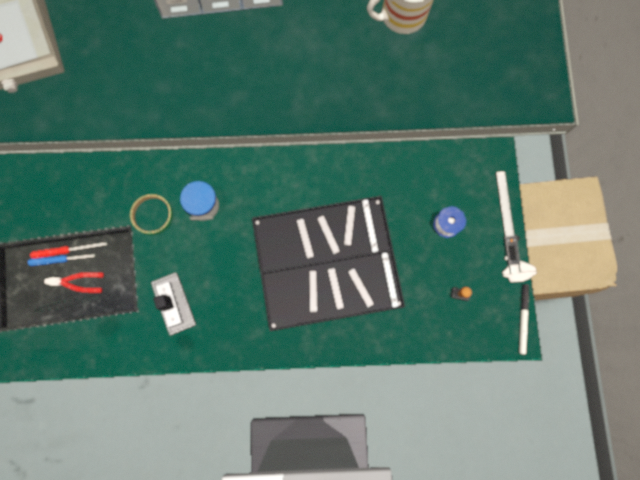

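```bash
python3 - <<'E'
from h import *
p=ctrl.get_image("top");W=world(p)
def ln(a):return np.round(a,1).tolist()
for t in("tray","far_bar_1","rest","rake"):
    for r in ctrl.silhouettes(t,p)[:6]:
        m=r["region"]&(p["depth"]>0);q=W[m]
        if t=="tray" and m.sum()>5000: 
            print("floor z",np.median(q[:,2]),np.percentile(q[:,2],[5,95]))
            q=q[(q[:,2]>.010)]
            b=cv2.minAreaRect((q[:,:2]*1000).astype(np.float32));print("tray top",b)
            c=np.array(b[0])/1000;a=np.radians(b[2]);
            Rt=np.array([[np.cos(a),-np.sin(a)],[np.sin(a),np.cos(a)]])
            L=((W[...,:2]-c)@Rt)*1000; Z=W[...,2]*1000
            # height map along y in each bay centre strip, right end
            for x0 in(-58,58):
                s=(abs(L[...,0]-x0)<45)&(L[...,1]<-75)&(L[...,1]>-140)&(p["depth"]>0)
                y=L[...,1][s];z=Z[s];g=p["frame"].mean(2)[s]
                for yy in range(-138,-76,3):
                    k=abs(y-yy)<1.5
                    print(x0,yy,k.sum(),round(np.median(z[k]),1),round(np.median(g[k])),end=' | ')
                print()
        if t!="tray":
            z=np.percentile(q[:,2],90);qq=q[abs(q[:,2]-z)<.006]
            print(t,round(r["score"],2),m.sum(),z,cv2.minAreaRect((qq[:,:2]*1000).astype(np.float32)))
E
```

```text
floor z 0.004170522865006188 [0.00071497 0.01662206]
tray top ((548.9934692382812, -56.1884765625), (234.52503967285156, 271.6739196777344), 7.880884170532227)
-58 -138 21 1.9 73 | -58 -135 49 16.2 67 | -58 -132 115 7.0 57 | -58 -129 67 4.1 82 | -58 -126 62 3.9 156 | -58 -123 21 14.4 211 | -58 -120 66 16.8 244 | -58 -117 69 16.9 255 | -58 -114 90 15.3 241 | -58 -111 89 4.6 143 | -58 -108 63 3.8 83 | -58 -105 68 3.8 84 | -58 -102 60 4.4 84 | -58 -99 67 4.5 84 | -58 -96 64 3.9 84 | -58 -93 67 3.5 84 | -58 -90 68 4.0 83 | -58 -87 63 3.2 83 | -58 -84 65 3.4 84 | -58 -81 67 4.1 84 | -58 -78 65 3.3 84 | 
58 -138 8 3.2 72 | 58 -135 63 15.8 64 | 58 -132 101 5.8 56 | 58 -129 59 3.4 73 | 58 -126 60 3.8 77 | 58 -123 64 4.1 78 | 58 -120 61 4.1 78 | 58 -117 60 3.6 78 | 58 -114 62 3.4 78 | 58 -111 62 4.1 93 | 58 -108 44 4.5 174 | 58 -105 39 15.7 224 | 58 -102 60 17.3 254 | 58 -99 64 16.5 255 | 58 -96 100 13.2 219 | 58 -93 65 3.5 99 | 58 -90 61 3.6 77 | 58 -87 62 3.2 77 | 58 -84 60 4.0 77 | 58 -81 60 3.6 78 | 58 -78 61 3.9 78 | 
far_bar_1 0.77 245 0.018330355354730755 ((620.7069091796875, -105.99200439453125), (12.070672988891602, 78.69629669189453), 80.2974853515625)
far_bar_1 0.61 221 0.017812513555441667 ((597.857421875, -14.166802406311035), (80.07746124267578, 11.869791030883789), 12.99702262878418)
far_bar_1 0.59 270 0.018216854407931637 ((603.4949340820312, -61.82306671142578), (80.17182159423828, 12.322717666625977), 21.722806930541992)
rest 0.94 736 0.01068473180930396 ((477.8472900390625, 254.05096435546875), (112.07780456542969, 52.00348663330078), 21.143335342407227)
rest 0.21 13578 0.013375484181370892 ((549.1878662109375, -56.58660888671875), (234.6284637451172, 272.05596923828125), 7.790776252746582)
rake 0.69 737 0.0930490302142615 ((474.4957275390625, 255.99847412109375), (23.196605682373047, 18.018566131591797), 19.153854370117188)
```

The top view shows the tray around pixel (325,262), with both white rails at its right end and three skewed bars in each bay. The rake stands in its rest at (172,303), and the networks' results match this.

move_arm(increments="23.5 31 0 0 0 0 0;23.5 31 0 0 0 0 0;23.5 31 0 0 0 0 0;23.5 31 0 0 0 0 0;23.5 31 0 0 0 0 0;23.5 31 0 0 0 0 0;23.5 31 0 0 0 0 0;23.5 31 0 0 0 0 0")

```text
time: 2.07
position: [0.3845, -0.3703, 0.2229]
tool_rot: [3.104, 0.478, 0.0]
ft_force: [-0.3, -0.7, -0.1]
grip_width: 0.997
grip_force: 0.0
```

move_arm(increments="23.5 31 0 0 0 0 0;23.5 31 0 0 0 0 0;23.5 31 0 0 0 0 0;23.5 31 0 0 0 0 0;0 40 0 0 0 0 0;0 40 0 0 0 0 0;0 40 0 0 0 0 0;0 40 0 0 0 0 0")

```text
time: 2.73
position: [0.4775, -0.0859, 0.2227]
tool_rot: [3.104, 0.478, 0.0]
ft_force: [1.1, -0.2, 0.7]
grip_width: 1.0
grip_force: 0.0
```

move_arm(increments="0 40 0 0 0 0 0;0 40 0 0 0 0 0;0 40 0 0 0 0 0;0 40 0 0 0 0 0;0 40 0 0 0 0 0;0 40 0 0 0 0 0;0 40 0 0 0 0 0;0 20 0 0 0 0 0")

```text
time: 3.4
position: [0.4763, 0.218, 0.2233]
tool_rot: [-3.101, -0.487, -0.002]
ft_force: [-0.6, 0.3, -0.5]
grip_width: 1.001
grip_force: 0.0
```

```bash
python3 - <<'E'
from h import *
p=ctrl.get_image("wrist");cv2.imwrite("pics/w1.png",p["frame"][...,::-1]);W=world(p)
print(ctrl.get_state()["position"],p["position"])
for t in("rake","rest"):
  for r in ctrl.silhouettes(t,p)[:2]:
    m=r["region"]&(p["depth"]>0);q=W[m]*1000
    print(t,r["score"],m.sum(),np.histogram(q[:,2],bins=np.arange(-6,106,6)))
    for lo,hi in((6,13),(27,38),(85,100)):
        s=q[(q[:,2]>lo)&(q[:,2]<hi)]
        if len(s)>50: print(lo,hi,len(s),np.median(s[:,2]),cv2.minAreaRect(s[:,:2].astype(np.float32)))
E
```

```text
[0.47583263 0.22075315 0.22335828] [0.55644765 0.24444985 0.38627919]
rake 0.8 2598 (array([   0,   20,   43,   43,   25,   66, 1353,   18,   52,   37,   25,
         55,   48,   59,   40,   63,  651,    0]), array([ -6,   0,   6,  12,  18,  24,  30,  36,  42,  48,  54,  60,  66,
        72,  78,  84,  90,  96, 102]))
27 38 1381 33.58427015857407 ((472.95672607421875, 258.5010070800781), (84.10892486572266, 26.15812873840332), 17.566444396972656)
85 100 707 93.29218824889595 ((473.1803283691406, 258.473876953125), (24.282135009765625, 19.98486328125), 17.676748275756836)
rest 0.75 2551 (array([   1, 1591,  957,    0,    2,    0,    0,    0,    0,    0,    0,
          0,    0,    0,    0,    0,    0,    0]), array([ -6,   0,   6,  12,  18,  24,  30,  36,  42,  48,  54,  60,  66,
        72,  78,  84,  90,  96, 102]))
6 13 957 9.339055222911895 ((476.69732666015625, 255.60556030273438), (111.21124267578125, 51.87030792236328), 20.433361053466797)
rest 0.37 1090 (array([  0,  42, 266, 782,   0,   0,   0,   0,   0,   0,   0,   0,   0,
         0,   0,   0,   0,   0]), array([ -6,   0,   6,  12,  18,  24,  30,  36,  42,  48,  54,  60,  66,
        72,  78,  84,  90,  96, 102]))
6 13 307 9.561201554885157 ((491.5624694824219, -63.600738525390625), (78.10926055908203, 2.9447290897369385), 10.285384178161621)
```

View pics/w1.png

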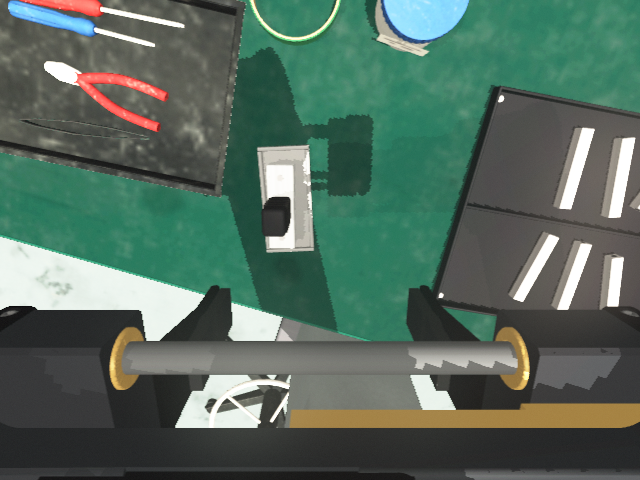

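The wrist view shows the rake's grip at (276,215). It stands upright in the rest, with its yaw of 17.6° already matching the gripper.

move_arm(increments="-1 18 -20 0 0 0 0;-1 18 -30 0 0 0 0;0 0 -30 0 0 0 0;0 0 -15 0 0 0 0;0 0 0 0 0 0 0;0 0 0 0 0 0 0;0 0 0 0 0 0 0;0 0 0 0 0 0 0", grip_force=60)

```text
time: 4.22
position: [0.4771, 0.2478, 0.1293]
tool_rot: [3.105, 0.476, 0.005]
ft_force: [0.2, -0.3, -0.0]
grip_width: 1.0
grip_force: 0.0
```

```bash
python3 - <<'E'
from h import *
for i in range(2):
    p=ctrl.get_image("wrist");W=world(p)
    s=ctrl.get_state();print(s["position"],s["tool_rot"])
    for r in ctrl.silhouettes("rake",p)[:1]:
        m=r["region"]&(p["depth"]>0);q=W[m]*1000
        for lo,hi in((27,38),(85,100)):
            s=q[(q[:,2]>lo)&(q[:,2]<hi)]
            if len(s)>50: print(len(s),np.median(s[:,2]),cv2.minAreaRect(s[:,:2].astype(np.float32)))
E
```

```text
[0.4769519  0.24800374 0.12921379] [3.10513357 0.47669833 0.00452802]
1822 33.582412412286544 ((472.85614013671875, 258.83026123046875), (84.28931427001953, 25.461259841918945), 17.56883430480957)
1297 93.24823473878685 ((473.6195983886719, 258.96905517578125), (23.53360366821289, 19.6374454498291), 17.441774368286133)
[0.47652579 0.24812757 0.12878361] [3.10497713 0.47751431 0.00343939]
1886 33.561024266533536 ((473.302001953125, 258.7270202636719), (83.6379623413086, 25.838008880615234), 17.660890579223633)
1328 93.25746063894042 ((473.4989013671875, 258.7633972167969), (23.4719295501709, 19.839008331298828), 17.464508056640625)
```

move_arm(increments="-3 10 -5 0 0 0 0;0 0 -20 0 0 0 0;0 0 -25 0 0 0 0;0 0 -25 0 0 0 0;0 0 -10 0 0 0 0;0 0 -5 0 0 0 0;0 0 0 0 0 0 0;0 0 0 0 0 0 150", grip_force=60)

```text
time: 5.08
position: [0.4734, 0.2587, 0.0386]
tool_rot: [-3.104, -0.478, -0.002]
ft_force: [-1.0, 1.0, 0.3]
grip_width: 0.972
grip_force: 0.0
```

move_arm(increments="0 0 0 0 0 0 105;0 0 0 0 0 0 0;0 0 0 0 0 0 0;0 0 0 0 0 0 0;0 0 0 0 0 0 0;0 0 0 0 0 0 0;0 0 0 0 0 0 0;0 0 0 0 0 0 0", grip_force=60)

```text
time: 5.75
position: [0.4727, 0.2581, 0.0376]
tool_rot: [3.105, 0.478, -0.0]
ft_force: [-0.1, 0.6, -1.0]
grip_width: 0.998
grip_force: 0.0
```

Closure counts are absolute, so 255 has to be repeated in every row.

move_arm(increments="0 0 0 0 0 0 255;0 0 0 0 0 0 255;0 0 0 0 0 0 255;0 0 0 0 0 0 255;0 0 0 0 0 0 255;0 0 0 0 0 0 255;0 0 0 0 0 0 255;0 0 0 0 0 0 255", grip_force=60)

```text
time: 6.42
position: [0.4727, 0.2581, 0.0376]
tool_rot: [3.105, 0.478, 0.0]
ft_force: [-0.2, -0.4, -0.2]
grip_width: 0.481
grip_force: 0.0
```

move_arm(increments="0 0 0 0 0 0 255;0 0 0 0 0 0 255;0 0 0 0 0 0 255;0 0 0 0 0 0 255;0 0 0 0 0 0 255;0 0 0 0 0 0 255;0 0 0 0 0 0 255;0 0 0 0 0 0 255")

```text
time: 7.08
position: [0.4726, 0.258, 0.0375]
tool_rot: [3.105, 0.478, -0.0]
ft_force: [0.7, 0.1, -0.8]
grip_width: 0.224
grip_force: 60.0
```

move_arm(increments="0 0 20 0 0 0 255;0 0 30 0 0 0 255;1 -37 0 0 0 -1.6 255;1 -37 0 0 0 -1.6 255;1 -37 0 0 0 -1.6 255;1 -37 0 0 0 -1.6 255;1 -37 0 0 0 -1.6 255;0 -38 0 0 0 -1.7 255")

```text
time: 7.75
position: [0.4773, 0.0336, 0.0876]
tool_rot: [3.134, 0.213, 0.0]
ft_force: [0.6, -1.1, -1.8]
grip_width: 0.224
grip_force: 60.0
```

```bash
python3 - <<'E'
from h import *
p=ctrl.get_image("wrist")
p=ctrl.get_image("wrist");W=world(p);cv2.imwrite("pics/w2.png",p["frame"][...,::-1])
s=ctrl.get_state();print(s["position"],s["tool_rot"],s["ft_force"],s["torque"],2*np.degrees(np.arctan2(s["tool_rot"][1],s["tool_rot"][0])))
for r in ctrl.silhouettes("tray",p)[:1]:
    m=r["region"]&(p["depth"]>0);q=W[m]*1000
    k=q[(q[:,2]>11)&(q[:,2]<20)];print(r["score"],m.sum(),cv2.minAreaRect(k[:,:2].astype(np.float32)),np.median(k[:,2]),np.percentile(q[:,2],[10,30,50]))
for r in ctrl.silhouettes("rake",p)[:1]:
    m=r["region"]&(p["depth"]>0);q=W[m]*1000
    print("rake",m.sum(),cv2.minAreaRect(q[:,:2].astype(np.float32)),np.percentile(q[:,2],[5,50,95]))
E
```

```text
[0.47720813 0.02729982 0.08704367] [ 3.13139796e+00  1.96661853e-01 -2.49489450e-03] [-0.03005647 -0.43314404 -2.20975291] [ 0.00961704 -0.01041398 -0.03054884] 7.1872785332846405
0.8 99373 ((535.91162109375, -56.12420654296875), (208.84796142578125, 273.8241882324219), 7.334297180175781) 15.797541600152218 [2.73332093 3.296358   3.71518152]
rake 8229 ((492.0373840332031, 29.676034927368164), (54.42068862915039, 31.606359481811523), 5.240389347076416) [ 73.37218682  91.33515588 143.37831658]
```

View pics/w2.png

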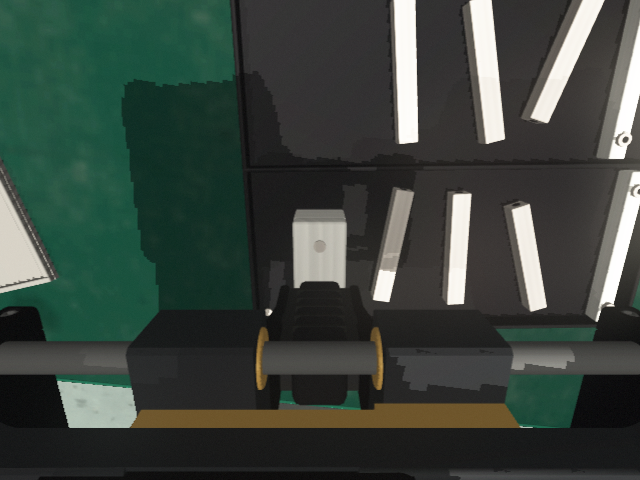

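The wrist view shows the rake head at (320,245) over the empty left end of the near bay. The bars are at (392,245), (457,245) and (527,255), with the rail to their right. I'll settle, lower partway and refine the tray axes.

move_arm(increments="0 0 -10 0 0 0 255;0 0 -10 0 0 0 255;0 0 0 0 0 0 255;0 0 0 0 0 0 255;0 0 0 0 0 0 255;0 0 0 0 0 0 255;0 0 0 0 0 0 255;0 0 0 0 0 0 255")

```text
time: 8.62
position: [0.478, 0.0352, 0.0679]
tool_rot: [3.134, 0.215, 0.001]
ft_force: [-0.4, 0.2, -1.7]
grip_width: 0.225
grip_force: 60.0
```

```bash
cat >> h.py <<'E'
def lines(p,c,a,lab):
    "fit straight features of the tray in guessed frame c(mm), a(deg)"
    W=world(p)*1000;a=np.radians(a);Rt=np.array([[np.cos(a),-np.sin(a)],[np.sin(a),np.cos(a)]])
    ok=p["depth"]>0;L=((W[...,:2]-c)@Rt);Z=W[...,2]
    def fit(s,ax,name):
        if s.sum()<60: return print(lab,name,"few",s.sum())
        q=L[s];k=np.polyfit(q[:,1-ax],q[:,ax],1)
        for _ in range(3):
            e=q[:,ax]-np.polyval(k,q[:,1-ax]);g=abs(e)<2.0*e.std();q=q[g];k=np.polyfit(q[:,1-ax],q[:,ax],1)
        print(lab,name,len(q),"ang",round(np.degrees(np.arctan(k[0])),2),"at mid",round(np.polyval(k,np.mean(q[:,1-ax])),1),"z",round(np.median(Z[s]),1),"range",np.round(np.percentile(q[:,1-ax],[2,98])))
    hi=ok&(Z>13.5)&(Z<20)
    fit(hi&(abs(L[...,0])<5)&(abs(L[...,1])<125),0,"divider")
    fit(hi&(abs(L[...,1]-134.5)<5)&(abs(L[...,0])<110),1,"left wall")
    fit(hi&(abs(L[...,0]-115)<5)&(abs(L[...,1])<125),0,"far wall")
    fit(hi&(abs(L[...,0]+115)<5)&(abs(L[...,1])<125),0,"near wall")
    m=ok&(p["frame"].min(2)>150)&(Z>10)&(Z<20)
    for x0,y0 in((-58,-117),(58,-100)): fit(m&(abs(L[...,0]-x0)<45)&(abs(L[...,1]-y0)<9),1,f"rail {x0}")
E
python3 - <<'E'
from h import *
s=ctrl.get_state();print(s["position"],s["ft_force"],s["torque"],2*np.degrees(np.arctan2(s["tool_rot"][1],s["tool_rot"][0])))
for n in("top","wrist"): lines(ctrl.get_image(n),np.array([549,-56.2]),7.85,n)
E
```

```text
[0.47795601 0.03524199 0.06787679] [-0.43350257  0.15493143 -1.70819816] [0.07914711 0.00577232 0.06666699] 7.835422696448895
top divider 100 ang 0.05 at mid -1.3 z 16.4 range [-121.   39.]
top left wall few 17
top far wall 184 ang -0.06 at mid 113.8 z 16.2 range [-117.  119.]
top near wall 117 ang 0.08 at mid -115.8 z 16.6 range [-121.   39.]
top rail -58 225 ang -0.35 at mid -116.8 z 16.0 range [-101.  -16.]
top rail 58 210 ang -0.27 at mid -99.8 z 16.2 range [15. 99.]
wrist divider 2053 ang 0.08 at mid -0.9 z 16.3 range [-81. 121.]
wrist left wall 1819 ang -0.06 at mid 135.9 z 16.4 range [-87.  86.]
wrist far wall few 0
wrist near wall few 0
wrist rail -58 few 0
wrist rail 58 few 0
```

move_arm(increments="-1 0 -10 0 0 0 255;0 0 -10 0 0 0 255;0 0 -6 0 0 0 255;0 0 -3 0 0 0 255;0 0 0 0 0 0 255;0 0 0 0 0 0 255;0 0 0 0 0 0 255;0 0 0 0 0 0 255")

```text
time: 9.38
position: [0.477, 0.0352, 0.0389]
tool_rot: [3.134, 0.214, 0.001]
ft_force: [-0.4, 0.3, -1.7]
grip_width: 0.229
grip_force: 60.0
```

move_arm(increments="0.7 -5 0 0 0 0 255;0.7 -5 0 0 0 0 255;0.7 -5 0 0 0 0 255;0.7 -5 0 0 0 0 255;0.7 -5 0 0 0 0 255;0.7 -5 0 0 0 0 255;0.7 -5 0 0 0 0 255;0.7 -5 0 0 0 0 255")

```text
time: 10.05
position: [0.4823, -0.0054, 0.0386]
tool_rot: [-3.134, -0.214, 0.0]
ft_force: [0.2, 0.6, -2.4]
grip_width: 0.226
grip_force: 60.0
```

move_arm(increments="0.7 -5 0 0 0 0 255;0.7 -5 0 0 0 0 255;0.7 -5 0 0 0 0 255;0.7 -5 0 0 0 0 255;0.7 -5 0 0 0 0 255;0.7 -5 0 0 0 0 255;0.7 -5 0 0 0 0 255;0.7 -5 0 0 0 0 255")

```text
time: 10.72
position: [0.4879, -0.0452, 0.0386]
tool_rot: [-3.134, -0.214, 0.0]
ft_force: [0.3, 1.5, -1.8]
grip_width: 0.224
grip_force: 60.0
```

move_arm(increments="0.7 -5 0 0 0 0 255;0.7 -5 0 0 0 0 255;0.7 -5 0 0 0 0 255;0.7 -5 0 0 0 0 255;0.7 -5 0 0 0 0 255;0.7 -5 0 0 0 0 255;0.7 -5 0 0 0 0 255;0 0 0 0 0 0 255")

```text
time: 11.38
position: [0.4929, -0.0814, 0.0386]
tool_rot: [3.134, 0.212, 0.0]
ft_force: [-0.1, 0.7, -2.1]
grip_width: 0.227
grip_force: 60.0
```

```bash
python3 - <<'E'
from h import *
p=ctrl.get_image("wrist");cv2.imwrite("pics/w3.png",p["frame"][...,::-1])
s=ctrl.get_state();print(s["position"],s["ft_force"])
E
```

```text
[ 0.49284957 -0.08086936  0.03859674] [-1.17644267  0.81852914 -1.93395009]
```

View pics/w3.png

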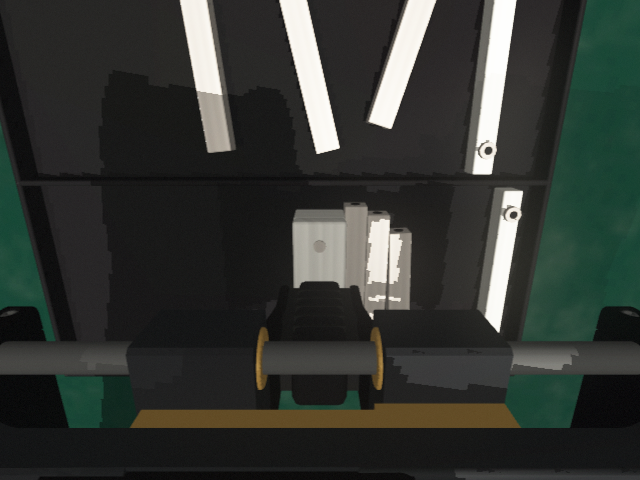

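The wrist view shows the three bars already combed parallel against the tines at (355–400,260). The rail is still ahead at (500,260).

move_arm(increments="0.7 -5 0 0 0 0 255;0.7 -5 0 0 0 0 255;0.7 -5 0 0 0 0 255;0.7 -5 0 0 0 0 255;0.7 -5 0 0 0 0 255;0.7 -5 0 0 0 0 255;0.4 -3 0 0 0 0 255;0 0 0 0 0 0 255")

```text
time: 12.1
position: [0.4975, -0.1142, 0.0386]
tool_rot: [3.134, 0.212, 0.0]
ft_force: [-0.5, -0.5, -0.8]
grip_width: 0.223
grip_force: 60.0
```

move_arm(increments="0.2 -1.5 0 0 0 0 255;0.2 -1.5 0 0 0 0 255;0.2 -1.5 0 0 0 0 255;0.2 -1.5 0 0 0 0 255;0 0 0 0 0 0 255;0 0 0 0 0 0 255;0 0 0 0 0 0 255;0 0 0 0 0 0 255")

```text
time: 12.77
position: [0.4982, -0.1192, 0.0386]
tool_rot: [3.134, 0.214, 0.0]
ft_force: [-0.6, 1.0, -1.9]
grip_width: 0.227
grip_force: 60.0
```

move_arm(increments="0.1 -1 0 0 0 0 255;0.1 -1 0 0 0 0 255;0.1 -1 0 0 0 0 255;0 0 0 0 0 0 255;0 0 0 0 0 0 255;0.1 -1 0 0 0 0 255;0 0 0 0 0 0 255;0 0 0 0 0 0 255")

```text
time: 13.43
position: [0.4986, -0.123, 0.0386]
tool_rot: [3.134, 0.214, -0.0]
ft_force: [-0.2, 1.3, -2.0]
grip_width: 0.223
grip_force: 60.0
```

move_arm(increments="0.1 -0.5 0 0 0 0 255;0 0 0 0 0 0 255;0 0 0 0 0 0 255;0 0 0 0 0 0 255;0.1 -0.5 0 0 0 0 255;0 0 0 0 0 0 255;0 0 0 0 0 0 255;0 0 0 0 0 0 255")

```text
time: 14.1
position: [0.4987, -0.1239, 0.0386]
tool_rot: [3.134, 0.214, -0.0]
ft_force: [-0.6, 2.3, -2.1]
grip_width: 0.226
grip_force: 60.0
```

move_arm(increments="0.1 -0.5 0 0 0 0 255;0 0 0 0 0 0 255;0 0 0 0 0 0 255;0 0 0 0 0 0 255;0.1 -0.5 0 0 0 0 255;0 0 0 0 0 0 255;0 0 0 0 0 0 255;0 0 0 0 0 0 255")

```text
time: 14.77
position: [0.4989, -0.125, 0.0386]
tool_rot: [3.134, 0.214, -0.0]
ft_force: [-0.8, 1.9, -1.5]
grip_width: 0.228
grip_force: 60.0
```

move_arm(increments="0.1 -0.5 0 0 0 0 255;0 0 0 0 0 0 255;0 0 0 0 0 0 255;0 0 0 0 0 0 255;0 0 0 0 0 0 255;0 0 0 0 0 0 255;0 0 0 0 0 0 255;0 0 0 0 0 0 255")

```text
time: 15.43
position: [0.4991, -0.1255, 0.0386]
tool_rot: [3.134, 0.214, -0.0]
ft_force: [0.1, 1.7, -1.4]
grip_width: 0.228
grip_force: 60.0
```

move_arm(increments="0.1 -0.5 0 0 0 0 255;0 0 0 0 0 0 255;0 0 0 0 0 0 255;0.1 -0.5 0 0 0 0 255;0 0 0 0 0 0 255;0 0 0 0 0 0 255;0 0 0 0 0 0 255;0 0 0 0 0 0 255")

```text
time: 16.1
position: [0.4993, -0.1264, 0.0386]
tool_rot: [3.134, 0.214, -0.0]
ft_force: [-0.1, 1.7, -1.9]
grip_width: 0.222
grip_force: 60.0
```

move_arm(increments="0 -0.5 0 0 0 0 255;0 0 0 0 0 0 255;0 0 0 0 0 0 255;0 0 0 0 0 0 255;0 0 0 0 0 0 255;0 0 0 0 0 0 255;0 0 0 0 0 0 255;0 0 0 0 0 0 255")

```text
time: 16.77
position: [0.4993, -0.1266, 0.0386]
tool_rot: [-3.134, -0.214, -0.0]
ft_force: [-0.1, 3.4, -1.1]
grip_width: 0.226
grip_force: 60.0
```

Contact is starting, at about 0.3 mm short of the command. I'll use finer steps.

move_arm(increments="0 -0.3 0 0 0 0 255;0 0 0 0 0 0 255;0 0 0 0 0 0 255;0 0 0 0 0 0 255;0 0 0 0 0 0 255;0 0 0 0 0 0 255;0 0 0 0 0 0 255;0 0 0 0 0 0 255")

```text
time: 17.43
position: [0.4993, -0.1266, 0.0386]
tool_rot: [-3.134, -0.215, -0.0]
ft_force: [-0.5, 5.5, -0.7]
grip_width: 0.226
grip_force: 60.0
```

move_arm(increments="0 -0.3 0 0 0 0 255;0 0 0 0 0 0 255;0 0 0 0 0 0 255;0 0 0 0 0 0 255;0 0 0 0 0 0 255;0 0 0 0 0 0 255;0 0 0 0 0 0 255;0 0 0 0 0 0 255")

```text
time: 18.1
position: [0.4993, -0.1266, 0.0386]
tool_rot: [-3.133, -0.215, 0.0]
ft_force: [0.0, 5.1, -0.7]
grip_width: 0.231
grip_force: 60.0
```

move_arm(increments="0 -0.3 0 0 0 0 255;0 0 0 0 0 0 255;0 0 0 0 0 0 255;0 -0.3 0 0 0 0 255;0 0 0 0 0 0 255;0 0 0 0 0 0 255;0 0 0 0 0 0 255;0 0 0 0 0 0 255")

```text
time: 18.77
position: [0.4993, -0.1267, 0.0386]
tool_rot: [-3.133, -0.215, 0.0]
ft_force: [-0.1, 7.4, 0.5]
grip_width: 0.226
grip_force: 60.0
```

```bash
cat > f.py <<'E'
from h import *
f=[]
for i in range(4): ctrl.get_image("wrist");s=ctrl.get_state();f.append(s["ft_force"])
print(np.mean(f,0),np.std(f,0),s["position"],s["time"])
E
python3 f.py
```

```text
[-0.45149006  6.73325828 -0.01195159] [0.66264936 0.69967188 0.35794842] [ 0.4992972  -0.12670888  0.03859327] 18.9667
```

move_arm(increments="0 -0.4 0 0 0 0 255;0 0 0 0 0 0 255;0 -0.4 0 0 0 0 255;0 0 0 0 0 0 255;0 -0.3 0 0 0 0 255;0 0 0 0 0 0 255;0 0 0 0 0 0 255;0 0 0 0 0 0 255")

```text
time: 19.63
position: [0.4993, -0.1268, 0.0386]
tool_rot: [-3.131, -0.216, 0.0]
ft_force: [-1.2, 8.6, 1.2]
grip_width: 0.228
grip_force: 60.0
```

```bash
python3 f.py
```

```text
[-1.04960606  8.13851732  0.21619859] [0.59111972 0.51889786 0.26860174] [ 0.49932749 -0.12678242  0.03863267] 19.8333
```

move_arm(increments="0 -0.4 0 0 0 0 255;0 0 0 0 0 0 255;0 -0.4 0 0 0 0 255;0 0 0 0 0 0 255;0 -0.4 0 0 0 0 255;0 0 0 0 0 0 255;0 0 0 0 0 0 255;0 0 0 0 0 0 255")

```text
time: 20.5
position: [0.4993, -0.1268, 0.0386]
tool_rot: [-3.13, -0.216, 0.001]
ft_force: [-1.5, 10.2, 1.5]
grip_width: 0.225
grip_force: 60.0
```

```bash
python3 f.py; python3 - <<'E'
from h import *
p=ctrl.get_image("wrist");cv2.imwrite("pics/w4.png",p["frame"][...,::-1])
E
```

```text
[-1.2357998  10.64119872  0.95711102] [0.33454691 0.48267721 0.68060377] [ 0.49931641 -0.12684307  0.03863873] 20.7
```

View pics/w4.png

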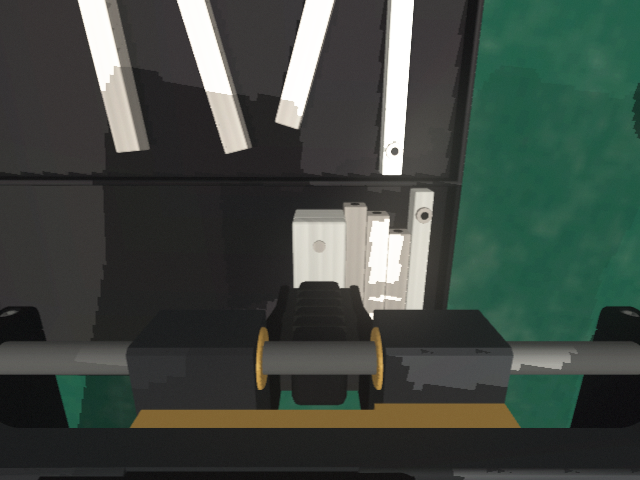

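The wrist view shows the near row tight between the tines (345,250) and the rail (420,250), pressed with about 10.6 N. Next I'll back off gently and lift.

move_arm(increments="0 1 0 0 0 0 255;0 1 0 0 0 0 255;0 1 0 0 0 0 255;0 1 0 0 0 0 255;-0.3 2 0 0 0 0 255;-0.4 3 0 0 0 0 255;-0.7 5 0 0 0 0 255;-0.7 5 10 0 0 0 255")

```text
time: 21.42
position: [0.4954, -0.1116, 0.0473]
tool_rot: [-3.134, -0.213, 0.005]
ft_force: [-0.5, 0.3, -1.7]
grip_width: 0.224
grip_force: 60.0
```

move_arm(increments="-1 5 20 0 0 0 255;0 10 20 0 0 0 255;10 20 0 0 0 0 255;18 30 0 0 0 0 255;18 30 0 0 0 0 255;18 30 0 0 0 0 255;15 20 0 0 0 0 255;10 10 0 0 0 0 255")

```text
time: 22.08
position: [0.5865, 0.0484, 0.0899]
tool_rot: [-3.132, -0.221, -0.004]
ft_force: [-0.2, -0.3, -1.7]
grip_width: 0.227
grip_force: 60.0
```

move_arm(increments="3 3 0 0 0 0 255;0 0 0 0 0 0 255;0 0 0 0 0 0 255;0 0 0 0 0 0 255;0 0 0 0 0 0 255;0 0 0 0 0 0 255;0 0 0 0 0 0 255;0 0 0 0 0 0 255")

```text
time: 22.75
position: [0.588, 0.0461, 0.0887]
tool_rot: [3.134, 0.213, -0.0]
ft_force: [-0.4, 0.3, -1.5]
grip_width: 0.228
grip_force: 60.0
```

```bash
python3 f.py; python3 - <<'E'
from h import *
p=ctrl.get_image("top");cv2.imwrite("pics/t2.png",cv2.resize(p["frame"][150:350,130:430,::-1],None,fx=2.6,fy=2.6));W=world(p)
for r in ctrl.silhouettes("far_bar_1",p)[:8]:
    q=W[r["region"]&(p["depth"]>0)]
    if not 20<len(q)<600: continue
    z=np.percentile(q[:,2],90);qq=q[abs(q[:,2]-z)<.006];print(r["score"],cv2.minAreaRect((qq[:,:2]*1000).astype(np.float32)))
p=ctrl.get_image("wrist");lines(p,np.array([548,-56.3]),7.78,"w")
s=ctrl.get_state();print(s["position"],s["tool_rot"])
E
```

```text
[-0.38569657  0.01989941 -1.71202627] [0.41877547 0.42429779 0.41098345] [0.58811682 0.04656778 0.08859295] 22.95
0.73 ((589.6378173828125, -67.31802368164062), (50.82179260253906, 11.794158935546875), 22.661060333251953)
0.5 ((621.7342529296875, -106.19501495361328), (11.956992149353027, 79.09098815917969), 80.66634368896484)
w divider 486 ang 0.02 at mid 0.7 z 15.9 range [-103.  -31.]
w left wall 684 ang 0.1 at mid 135.8 z 16.3 range [ 10. 108.]
w far wall 1826 ang -0.02 at mid 114.9 z 16.3 range [-101.  120.]
w near wall few 0
w rail -58 few 0
w rail 58 2446 ang 0.17 at mid -96.2 z 15.6 range [ 15. 102.]
[0.58816994 0.04664673 0.08858468] [ 3.13420592e+00  2.14285572e-01 -6.63594560e-05]
```

View pics/t2.png

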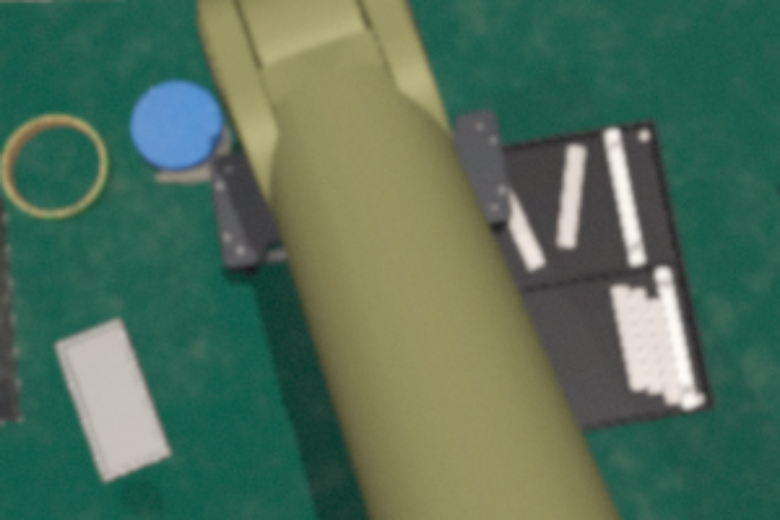

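The crop shows the near row tight on its rail at (650,340). The arm is over the far bay, whose rail is at (625,195).

move_arm(increments="3 0 -10 0 0 0 255;0 0 -15 0 0 0 255;0 0 -15 0 0 0 255;0 0 -7 0 0 0 255;0 0 -2.5 0 0 0 255;0 0 0 0 0 0 255;0 0 0 0 0 0 255;0 0 0 0 0 0 255")

```text
time: 23.77
position: [0.5919, 0.0468, 0.0399]
tool_rot: [3.134, 0.214, 0.002]
ft_force: [0.9, 0.8, -1.0]
grip_width: 0.227
grip_force: 60.0
```

move_arm(increments="0.7 -5 0 0 0 0 255;0.7 -5 0 0 0 0 255;0.7 -5 0 0 0 0 255;0.7 -5 0 0 0 0 255;0.7 -5 0 0 0 0 255;0.7 -5 0 0 0 0 255;0.7 -5 0 0 0 0 255;0.7 -5 0 0 0 0 255")

```text
time: 24.43
position: [0.5968, 0.006, 0.0391]
tool_rot: [-3.134, -0.214, 0.0]
ft_force: [0.5, -0.4, -1.7]
grip_width: 0.222
grip_force: 60.0
```

move_arm(increments="0.7 -5 0 0 0 0 255;0.7 -5 0 0 0 0 255;0.7 -5 0 0 0 0 255;0.7 -5 0 0 0 0 255;0.7 -5 0 0 0 0 255;0.7 -5 0 0 0 0 255;0.7 -5 0 0 0 0 255;0.7 -5 0 0 0 0 255")

```text
time: 25.1
position: [0.6024, -0.0337, 0.039]
tool_rot: [-3.134, -0.214, 0.0]
ft_force: [0.2, 1.3, -2.1]
grip_width: 0.223
grip_force: 60.0
```

move_arm(increments="0.7 -5 0 0 0 0 255;0.7 -5 0 0 0 0 255;0.7 -5 0 0 0 0 255;0.7 -5 0 0 0 0 255;0.7 -5 0 0 0 0 255;0.7 -5 0 0 0 0 255;0.7 -5 0 0 0 0 255;0 0 0 0 0 0 255")

```text
time: 25.77
position: [0.6075, -0.0703, 0.039]
tool_rot: [3.133, 0.212, 0.0]
ft_force: [0.3, -0.3, -0.6]
grip_width: 0.222
grip_force: 60.0
```

move_arm(increments="0.7 -5 0 0 0 0 255;0.7 -5 0 0 0 0 255;0.5 -4 0 0 0 0 255;0.2 -1.5 0 0 0 0 255;0 0 0 0 0 0 255;0 0 0 0 0 0 255;0 0 0 0 0 0 255;0 0 0 0 0 0 255")

```text
time: 26.43
position: [0.6093, -0.0841, 0.0391]
tool_rot: [3.134, 0.214, -0.0]
ft_force: [-0.8, 0.1, -2.2]
grip_width: 0.227
grip_force: 60.0
```

```bash
python3 f.py; python3 - <<'E'
from h import *
p=ctrl.get_image("wrist");cv2.imwrite("pics/w5.png",p["frame"][...,::-1])
E
```

```text
[ 0.70400304 -0.355882   -1.60139204] [0.30308284 0.29379759 0.31960213] [ 0.60937505 -0.08389158  0.03911963] 26.6333
```

View pics/w5.png

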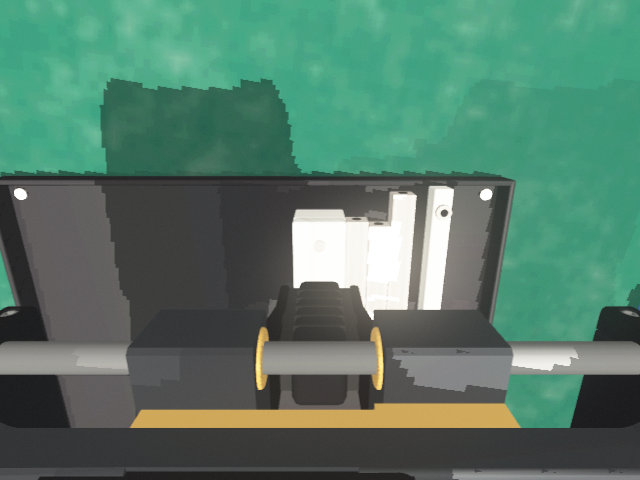

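The wrist view shows the far row aligned against the tines at (355–400,260). The rail at (437,250) is about 7–8 mm ahead.

move_arm(increments="0.2 -1.5 0 0 0 0 255;0.2 -1.5 0 0 0 0 255;0.1 -1 0 0 0 0 255;0.1 -1 0 0 0 0 255;0 0 0 0 0 0 255;0 0 0 0 0 0 255;0 0 0 0 0 0 255;0 0 0 0 0 0 255")

```text
time: 27.35
position: [0.6101, -0.0888, 0.0391]
tool_rot: [-3.134, -0.214, -0.0]
ft_force: [0.9, 1.4, -0.9]
grip_width: 0.225
grip_force: 60.0
```

move_arm(increments="0.1 -0.5 0 0 0 0 255;0 0 0 0 0 0 255;0 0 0 0 0 0 255;0.1 -0.5 0 0 0 0 255;0 0 0 0 0 0 255;0 0 0 0 0 0 255;0 0 0 0 0 0 255;0 0 0 0 0 0 255")

```text
time: 28.02
position: [0.6102, -0.0899, 0.0391]
tool_rot: [3.134, 0.214, -0.0]
ft_force: [-0.8, 1.7, -1.7]
grip_width: 0.224
grip_force: 60.0
```

move_arm(increments="0.1 -0.5 0 0 0 0 255;0 0 0 0 0 0 255;0 0 0 0 0 0 255;0.1 -0.5 0 0 0 0 255;0 0 0 0 0 0 255;0 0 0 0 0 0 255;0 0 0 0 0 0 255;0 0 0 0 0 0 255")

```text
time: 28.68
position: [0.6103, -0.0909, 0.0391]
tool_rot: [3.134, 0.214, -0.0]
ft_force: [0.2, 2.2, 0.1]
grip_width: 0.226
grip_force: 60.0
```

move_arm(increments="0.1 -0.5 0 0 0 0 255;0 0 0 0 0 0 255;0 0 0 0 0 0 255;0.1 -0.5 0 0 0 0 255;0 0 0 0 0 0 255;0 0 0 0 0 0 255;0 0 0 0 0 0 255;0 0 0 0 0 0 255")

```text
time: 29.35
position: [0.6106, -0.0919, 0.0391]
tool_rot: [3.134, 0.214, -0.0]
ft_force: [0.3, 3.0, -0.4]
grip_width: 0.221
grip_force: 60.0
```

move_arm(increments="0 -0.5 0 0 0 0 255;0 0 0 0 0 0 255;0 0 0 0 0 0 255;0 0 0 0 0 0 255;0 0 0 0 0 0 255;0 0 0 0 0 0 255;0 0 0 0 0 0 255;0 0 0 0 0 0 255")

```text
time: 30.02
position: [0.6107, -0.0925, 0.0391]
tool_rot: [3.134, 0.214, 0.0]
ft_force: [0.3, 2.0, -0.3]
grip_width: 0.227
grip_force: 60.0
```

move_arm(increments="0 -0.5 0 0 0 0 255;0 0 0 0 0 0 255;0 0 0 0 0 0 255;0 0 0 0 0 0 255;0 -0.5 0 0 0 0 255;0 0 0 0 0 0 255;0 0 0 0 0 0 255;0 0 0 0 0 0 255")

```text
time: 30.68
position: [0.6106, -0.0934, 0.0391]
tool_rot: [3.134, 0.214, -0.0]
ft_force: [0.4, 2.0, -2.3]
grip_width: 0.225
grip_force: 60.0
```

move_arm(increments="0 -0.5 0 0 0 0 255;0 0 0 0 0 0 255;0 0 0 0 0 0 255;0 0 0 0 0 0 255;0 0 0 0 0 0 255;0 0 0 0 0 0 255;0 0 0 0 0 0 255;0 0 0 0 0 0 255")

```text
time: 31.35
position: [0.6106, -0.0938, 0.0391]
tool_rot: [-3.134, -0.214, 0.0]
ft_force: [0.5, 2.1, -1.2]
grip_width: 0.227
grip_force: 60.0
```

move_arm(increments="0 -0.4 0 0 0 0 255;0 0 0 0 0 0 255;0 0 0 0 0 0 255;0 -0.4 0 0 0 0 255;0 0 0 0 0 0 255;0 0 0 0 0 0 255;0 0 0 0 0 0 255;0 0 0 0 0 0 255")

```text
time: 32.02
position: [0.6106, -0.0939, 0.0391]
tool_rot: [-3.133, -0.215, -0.0]
ft_force: [0.2, 5.8, 0.8]
grip_width: 0.229
grip_force: 60.0
```

move_arm(increments="0 -0.4 0 0 0 0 255;0 0 0 0 0 0 255;0 -0.4 0 0 0 0 255;0 0 0 0 0 0 255;0 0 0 0 0 0 255;0 0 0 0 0 0 255;0 0 0 0 0 0 255;0 0 0 0 0 0 255")

```text
time: 32.68
position: [0.6106, -0.0939, 0.0391]
tool_rot: [-3.133, -0.215, -0.0]
ft_force: [-0.3, 6.6, 0.4]
grip_width: 0.226
grip_force: 60.0
```

```bash
python3 f.py
```

```text
[-0.11242391  6.51979631  0.09177777] [0.24384317 0.10479343 0.47529643] [ 0.61057951 -0.09397463  0.03910758] 32.8833
```

move_arm(increments="0 -0.5 0 0 0 0 255;0 0 0 0 0 0 255;0 -0.5 0 0 0 0 255;0 0 0 0 0 0 255;0 -0.5 0 0 0 0 255;0 0 0 0 0 0 255;0 -0.4 0 0 0 0 255;0 0 0 0 0 0 255")

```text
time: 33.55
position: [0.6106, -0.0941, 0.0391]
tool_rot: [-3.13, -0.216, -0.0]
ft_force: [-0.4, 9.9, 1.0]
grip_width: 0.228
grip_force: 60.0
```

```bash
python3 f.py
```

```text
[-0.14329069  8.32866111  0.2287503 ] [0.19133813 0.42088747 0.7208999 ] [ 0.61059003 -0.09410769  0.03915171] 33.75
```

move_arm(increments="0 -0.4 0 0 0 0 255;0 0 0 0 0 0 255;0 -0.4 0 0 0 0 255;0 0 0 0 0 0 255;0 -0.3 0 0 0 0 255;0 0 0 0 0 0 255;0 0 0 0 0 0 255;0 0 0 0 0 0 255")

```text
time: 34.42
position: [0.6106, -0.0941, 0.0392]
tool_rot: [-3.129, -0.217, -0.0]
ft_force: [-1.2, 9.7, 0.7]
grip_width: 0.224
grip_force: 60.0
```

```bash
python3 f.py; python3 f.py
```

```text
[-0.21148302  9.91264008  0.3182459 ] [0.0919726  0.53743709 0.41217934] [ 0.61056207 -0.0941117   0.03914651] 34.6167
[-0.30231967  9.84671904  0.24824852] [0.5568525  0.33869829 0.17470678] [ 0.61058388 -0.09411766  0.03916147] 34.8167
```

move_arm(increments="0 1 0 0 0 0 255;0 1 0 0 0 0 255;0 1 0 0 0 0 255;0 1 0 0 0 0 255;-0.3 2 0 0 0 0 255;-0.4 3 0 0 0 0 255;-0.7 5 0 0 0 0 255;-0.7 5 10 0 0 0 255")

```text
time: 35.48
position: [0.6064, -0.0807, 0.0472]
tool_rot: [3.134, 0.212, -0.007]
ft_force: [-0.5, 0.8, -1.9]
grip_width: 0.228
grip_force: 60.0
```

move_arm(increments="-1 5 20 0 0 0 255;0 10 30 0 0 0 255;-10 20 0 0 0 0 255;-10 28 0 0 0 0 255;-10 28 0 0 0 0 255;-10 28 0 0 0 1.4 255;-10 28 0 0 0 1.4 255;-10 28 0 0 0 1.4 255")

```text
time: 36.15
position: [0.5469, 0.0965, 0.1]
tool_rot: [3.123, 0.331, 0.001]
ft_force: [0.2, 0.5, -2.3]
grip_width: 0.223
grip_force: 60.0
```

move_arm(increments="-14 25 0 0 0 1.4 255;-14 25 0 0 0 1.4 255;-14 25 0 0 0 1.4 255;-14 25 0 0 0 1.3 255;-10 25 0 0 0 0 255;-5 15 0 0 0 0 255;0 0 0 0 0 0 255;0 0 0 0 0 0 255")

```text
time: 36.82
position: [0.4758, 0.2364, 0.0996]
tool_rot: [3.103, 0.483, 0.001]
ft_force: [0.7, -0.3, -1.8]
grip_width: 0.226
grip_force: 60.0
```

move_arm(increments="0 0 0 0 0 0 255;0 0 0 0 0 0 255;0 0 0 0 0 0 255;0 0 0 0 0 0 255;0 0 0 0 0 0 255;0 0 0 0 0 0 255;0 0 0 0 0 0 255;0 0 0 0 0 0 255")

```text
time: 37.48
position: [0.4765, 0.2355, 0.0991]
tool_rot: [3.105, 0.478, -0.0]
ft_force: [0.3, -0.0, -2.4]
grip_width: 0.225
grip_force: 60.0
```

move_arm(increments="-0.5 10 0 0 0 1.5 255;0 10.5 -5 0 0 1.5 255;0 0 -15 0 0 0 255;0 0 -15 0 0 0 255;0 0 -12 0 0 0 255;0 0 -8 0 0 0 255;0 0 -4 0 0 0 255;0 0 0 0 0 0 255")

```text
time: 38.15
position: [0.4753, 0.2562, 0.0391]
tool_rot: [-3.091, -0.561, 0.003]
ft_force: [0.5, -0.6, -1.5]
grip_width: 0.223
grip_force: 60.0
```

move_arm(increments="0 0 -0.5 0 0 0 255;0 0 0 0 0 0 255;0 0 -0.5 0 0 0 255;0 0 0 0 0 0 255;0 0 -0.5 0 0 0 255;0 0 0 0 0 0 255;0 0 0 0 0 0 255;0 0 0 0 0 0 255")

```text
time: 38.82
position: [0.476, 0.256, 0.0386]
tool_rot: [3.091, 0.559, 0.0]
ft_force: [1.0, -0.4, -1.8]
grip_width: 0.228
grip_force: 60.0
```

```bash
python3 f.py; python3 - <<'E'
from h import *
p=ctrl.get_image("wrist")
for t in("rest","rake"):
  for r in ctrl.silhouettes(t,p)[:1]:
    q=world(p)[r["region"]&(p["depth"]>0)]*1000
    for lo,hi in((6,13),(27,38)):
        k=q[(q[:,2]>lo)&(q[:,2]<hi)]
        if len(k)>50: print(t,len(k),np.median(k[:,2]),cv2.minAreaRect(k[:,:2].astype(np.float32)))
p=ctrl.get_image("side");c=ctrl.find_in("rake",p);print(c)
cv2.imwrite("pics/s1.png",p["frame"][...,::-1])
E
```

```text
[-0.24147472 -0.56652291 -1.75761438] [0.70084425 0.63234735 0.43135738] [0.47594444 0.25603874 0.03857284] 39.0167
rest 2370 9.396064487996487 ((495.6977844238281, 262.8410339355469), (70.95247650146484, 52.176082611083984), 20.30420684814453)
rake 136 9.340641700737507 ((515.3046264648438, 271.7422790527344), (0.6104643940925598, 25.082481384277344), 20.521909713745117)
rake 3498 34.63128565218037 ((499.59893798828125, 265.8675537109375), (34.45585250854492, 26.06528091430664), 21.12556266784668)
[{'centre': [0.4677, 0.2457, 0.0259], 'score': 0.77}]
```

move_arm(increments="0 0 -0.4 0 0 0 255;0 0 0 0 0 0 255;0 0 -0.4 0 0 0 255;0 0 0 0 0 0 255;0 0 0 0 0 0 255;0 0 0 0 0 0 255;0 0 0 0 0 0 255;0 0 0 0 0 0 255")

```text
time: 39.93
position: [0.476, 0.2561, 0.0378]
tool_rot: [3.091, 0.56, 0.0]
ft_force: [-0.2, 0.1, -2.0]
grip_width: 0.222
grip_force: 60.0
```

move_arm(increments="0 0 -0.4 0 0 0 255;0 0 0 0 0 0 255;0 0 0 0 0 0 255;0 0 0 0 0 0 255;0 0 0 0 0 0 255;0 0 0 0 0 0 255;0 0 0 0 0 0 255;0 0 0 0 0 0 255")

```text
time: 40.6
position: [0.4761, 0.2561, 0.0375]
tool_rot: [3.091, 0.56, 0.0]
ft_force: [0.3, -0.2, 1.2]
grip_width: 0.226
grip_force: 60.0
```

move_arm(increments="0 0 0 0 0 0 190;0 0 0 0 0 0 180;0 0 0 0 0 0 120;0 0 0 0 0 0 80;0 0 0 0 0 0 60;0 0 0 0 0 0 60;0 0 0 0 0 0 60;0 0 0 0 0 0 60")

```text
time: 41.27
position: [0.476, 0.256, 0.0374]
tool_rot: [3.091, 0.56, -0.0]
ft_force: [-0.2, -0.3, -0.1]
grip_width: 0.663
grip_force: 0.0
```

move_arm(increments="0 0 5 0 0 0 60;0 0 10 0 0 0 60;0 0 20 0 0 0 60;0 0 20 0 0 0 60;0 0 25 0 0 0 60;0 0 30 0 0 0 60;0 0 30 0 0 0 60;0 0 0 0 0 0 60")

```text
time: 41.93
position: [0.479, 0.2586, 0.1844]
tool_rot: [-3.089, -0.56, -0.017]
ft_force: [1.1, 0.8, 0.6]
grip_width: 0.763
grip_force: 0.0
```

move_arm(increments="0 0 0 0 0 0 60;0 25 0 0 0 0 60;0 30 0 0 0 0 60;0 30 0 0 0 0 60;0 20 0 0 0 0 60;0 0 0 0 0 0 60;0 0 0 0 0 0 60;0 0 0 0 0 0 60")

```text
time: 42.6
position: [0.4757, 0.3599, 0.1764]
tool_rot: [3.09, 0.559, -0.003]
ft_force: [-0.0, 0.5, -0.5]
grip_width: 0.763
grip_force: 0.0
```

```bash
python3 - <<'E'
from h import *
p=ctrl.get_image("top");q=ctrl.get_image("side");W=world(p)
lines(p,np.array([548,-56.3]),7.78,"top")
for t in("near_bar_1","rake","rest","solder_reel","qc_stamp","cot_jar"):
    for r in ctrl.silhouettes(t,p)[:6]:
        k=W[r["region"]&(p["depth"]>0)]
        if not 20<len(k)<2000: continue
        z=np.percentile(k[:,2],90);k=k[abs(k[:,2]-z)<.006];b=cv2.minAreaRect((k[:,:2]*1000).astype(np.float32));print(t,round(r["score"],2),round(z,3),np.round(b[0],1),np.round(b[1],1),round(b[2],1))
a=cv2.resize(p["frame"][170:350,140:420],(800,514))[:300];
img=np.vstack([cv2.resize(p["frame"][170:350,140:420],(466,300)),cv2.resize(q["frame"][:, :],(466,300),interpolation=cv2.INTER_AREA)])
cv2.imwrite("pics/end.png",img[...,::-1])
E
```

```text
top divider 183 ang 0.14 at mid -0.1 z 16.3 range [-120.  119.]
top left wall 155 ang -0.08 at mid 134.0 z 16.4 range [-105.  104.]
top far wall 181 ang -0.04 at mid 114.6 z 16.6 range [-117.  121.]
top near wall 185 ang 0.06 at mid -114.6 z 16.5 range [-120.  119.]
top rail -58 293 ang -0.99 at mid -115.3 z 16.1 range [-101.  -17.]
top rail 58 280 ang 0.63 at mid -98.3 z 16.1 range [ 16. 101.]
near_bar_1 0.8 0.018 [ 506.9 -145.3] [76.8 12.9] 7.8
near_bar_1 0.66 0.018 [ 495.9 -171.1] [78.9 12.5] 6.4
near_bar_1 0.66 0.018 [ 504.6 -157.2] [77. 14.] 6.6
rake 0.8 0.093 [477.4 254.6] [24.4 18.4] 19.5
rest 0.71 0.011 [477.5 254.2] [111.   51.8] 20.1
solder_reel 0.7 0.045 [ 618.5 -306.1] [52.9 52.5] 37.0
solder_reel 0.64 0.018 [ 610.6 -113.4] [80.2 12.7] 7.7
qc_stamp 0.48 0.053 [ 472.  -317.4] [17.8 16.1] 75.7
cot_jar 0.61 0.063 [680.1 195.4] [65.4 65.8] 45.5
```

View pics/end.png

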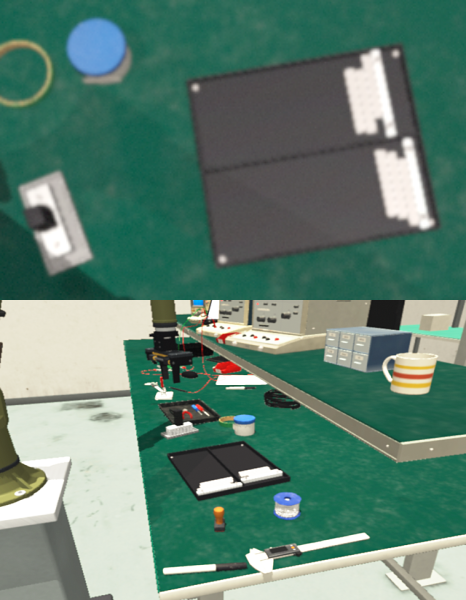

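The final pictures show both rows tight and parallel at their rails, at (400,180) and (365,100) in the upper half. The rake is upright in its rest at (40,215), and the reel, stamp and jar have not moved.

```bash
python3 -c "from bench import ctrl; print(ctrl.close_job())"
```

```text
the job is handed in; nothing more can be done
None
```

The job is handed in: both bays are combed tight against their rails and pressed at about 10 N (near 10.6 N, then far 9.9 N), the rake stands upright in its rest, and the reel, stamp and jar are where they were.

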